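# Lay the longest batten across the finishing stand

### The arm

A 6-joint arm with a two-finger parallel gripper is mounted at the origin on the work surface. World frame = base frame: x ahead of the robot, y to its left, z up, the work surface at z = 0. Lengths are in m, angles in rad, forces in N, time in s.
With the tool pointing down it reaches from about 0.3 to 0.95 m from the base axis. Payload 3.1 kg.
Tool frame: the origin (TCP) lies at the very end of the fingers, on their centre line; the grasp point (between the pads) lies 19 mm behind it; z points along the fingers, x is the direction in which the jaws open and shut, and the axes are right-handed (so a half turn about z gives the same grasp; the last joint's range is limited). The gripper opens to 85 mm and grips with 20 to 120 N. Pads are 22 mm wide; open, the fingers measure 114 mm over their backs; the gripper's body (76 mm by 85 mm) begins 54 mm behind the grasp point. The pads swing forward as they close: fully open they stand 13 mm farther back than shut.
Start: joints at [1.07, 0.308, 1.634, -0, 1.2, -0.07], TCP at [0.261, 0.568, 0.196] pointing down, gripper open.
Joint ranges: [-3.06, 3.06], [-0.79, 1.96], [0.05, 2.63], [-1.19, 4.34], [0.05, 2.64], [-2.94, 2.94]. Speed limits (rad/s): [2.79, 2.79, 3.14, 3.14, 3.14, 3.14].

### API

Orientations are given as a unit quaternion [x, y, z, w].
In Python, from plant import sensors, vision, workorder gives the robot as it stands. The module is installed in compiled form; this text tells all that it offers.
- The arm moves only by the tool jog_arm, never from a script. Its argument "moves" is a list that holds one entry, the list of rows, each a list of 7 numbers: the turn, a rotation vector about the tool's x, y, z in units of 6 degrees (1.0 is 6 degrees), then the shift along the tool's x, y, z in mm, then the opening, from -1 (shut) to 1 (fully open), so that 0 is half open. In form: [[[wx, wy, wz, x, y, z, fingers], ...]]. A call has 1 to 10 rows; each row shifts and turns the commanded pose from where the row before left it, along the tool's axes as they then stand; what a row does not reach is not made up. A row lasts 1/12 s, in which the tool goes at most 41.7 mm and 7.16 degrees, less where a joint would pass 70% of its speed; a pose out of reach is approached as far as the arm can. A call with a gripper value outside its range is refused whole. The fingers move at their own pace and stop on an object; the grip force is fixed at half the most. Time passes only in rows, so rows that do not move let the fingers close. It gives the time, the measured TCP pose, the force and the opening at its end, in the units of the state.
- sensors.sense(): the state, without advancing time (a new reading comes with each control period).
- vision.get_image(name): name is "scene" or "side" or "wrist"; returns a dict with "img" (480x640x3 uint8, red, green, blue), "camera_matrix" (3x3 intrinsics, pixels), "k1" (the pictures are not rectified: a ray, as slopes to the right and down, at radius r is drawn at 1 + k1 r^2 times it, then the intrinsics apply), "extrinsics" (4x4, takes a point from camera to world coordinates); the wrist camera has in their place "T_tool_cam" (4x4, takes a point from camera to tool coordinates, whose origin is the TCP and whose axes are the tool frame's). Camera axes: x right, y down, z forward; pixel columns grow to the right and rows downward; lengths in m; the calibration is good to about 2 mm. A picture is of the moment at which its call begins: read the wrist's pose just before it. There is no depth.
- workorder.finish_job(): hands the job in, once; it reports no verdict.
The state is a dict: "time_s": time; "q": joint angles; "qd": joint speeds; "joint_efforts": joint torques, N m; "eef_pos": TCP position; "eef_rot": TCP orientation; "force": force on the tool from outside, world axes, zero at the start; "ft_torque": the same for the moment, N m; "grip_width": opening from 0.0 (shut) to 1.0 (fully open).
Only numpy, scipy, OpenCV 4.12 (cv2) and the standard library are available. Lean on these libraries where they do the work, as an engineer would, in place of code of your own. Each camera call takes 0.05 s, during which the arm holds its last target. There are 200 camera calls.

### The job

Pick the longest of the three wooden battens and lay it flat across the two upright steel rails of the finishing stand, ready for varnishing: square across the rails, about half-way along them and overhanging about equally at both ends. Set it down on the rails rather than dropping it, and leave the other two battens where they lie.

Things in the scene. Friction and masses are not known exactly. Their poses are not given: they have to be found in the camera images.
- long_mid (a point): centre (half-way along, across and up) of the longest of the three loose pale wooden battens, 260 mm long, 30 mm wide and 22 mm high as it lies flat on the table; x along its length, y across its width, z up. Its length starts within about 12 degrees of the world's x axis; the three battens lie roughly side by side in any order. Mass about 0.08 kg.
- medium_mid (a point): centre (half-way along, across and up) of the middle-sized of the three loose pale wooden battens, 190 mm long, 30 mm wide and 22 mm high as it lies flat on the table; x along its length, y across its width, z up. Its length starts within about 12 degrees of the world's x axis; the three battens lie roughly side by side in any order. Leave it.
- short_mid (a point): centre (half-way along, across and up) of the shortest of the three loose pale wooden battens, 130 mm long, 30 mm wide and 22 mm high as it lies flat on the table; x along its length, y across its width, z up. Its length starts within about 12 degrees of the world's x axis; the three battens lie roughly side by side in any order. Leave it.
- stand_top (a point): Finishing stand, fixed: plywood base 200 x 130 x 12 mm with two parallel upright dark steel rails, each 12 mm thick, 120 mm long, top edge 70 mm above the table. Point: midway between the rails, half-way along, level with their tops. x across the rails (rails centred at x = -75 and +75 mm, open between), y along them, z up. Turned up to 26 degrees from the world axes; batten length goes along x.
Not all that is in view belongs to the job. What is shaped like the part that bears stand_top but purple or yellow is not meant.

How it is judged:
At the end, for the whole second after the job is handed in: The longest batten rests level (4 degrees) and still on both rails, its centre within 20 mm of midway between them, 30 mm of half-way along them and 5 to 18 mm above their tops, within 12 degrees of square across them. The other two battens lie within 30 mm of where they started (x of long_mid in the frame of stand_top between -0.02 and 0.02 m and y of long_mid in the frame of stand_top between -0.03 and 0.03 m and z of long_mid in the frame of stand_top between 0.005 and 0.018 m and angle between the x axis of long_mid and the x axis of stand_top, either way round below 0.21 rad and angle between long_mid's own x axis and vertical above 1.5 rad and linear speed of batten_long below 0.02 m/s); the robot touches nothing.
It fails at once if the middle-sized or the shortest batten is moved by more than 30 mm (distance of any of medium_mid, short_mid from where it was at the start of the episode above 0.03 m).
It fails at once if the longest batten is let go more than about 30 mm above where it should rest (contact force between the fingers and batten_long below 0.01 N and z of long_mid in the frame of stand_top above 0.042 m).
It also fails if it takes over 35 s, if anything falls off the work surface, if the arm or the gripper's body presses on something with over 40 N, if the wrist force passes 120 N, or if a joint passes its speed limit or range.

## Working session

There is one attempt and no reset: what is moved stays moved. The work goes in short steps, Python scripts to look and compute and a tool call to move; the robot and the scene stay as the last step left them, time stands still between calls to the robot, and variables do not carry over. Pictures are saved under pics/ and viewed, about 8 in all and at most 12, crops included, and the job is handed in when it is done.

Besides the shell and the picture viewer there is one more tool, called after "Call:" in YAML: its name, and indented under it one key for each argument. jog_arm: Moves the arm, as the interface text tells. Its arguments: {"type":"object","properties":{"moves":{"type":"array"}},"required":["moves"]}

```bash
mkdir -p pics
cat > h.py <<'E'
import numpy as np, cv2, json
from scipy.spatial.transform import Rotation as R
from plant import sensors, vision, workorder
def grab(name,fn):
    s=sensors.sense(); d=vision.get_image(name)
    cv2.imwrite('pics/'+fn+'.png',d['img'][:,:,::-1])
    if name=='wrist':
        T=np.eye(4);T[:3,:3]=R.from_quat(s['eef_rot']).as_matrix();T[:3,3]=s['eef_pos']
        E=T@np.array(d['T_tool_cam'])
    else: E=np.array(d['extrinsics'])
    np.savez('pics/'+fn+'.npz',K=d['camera_matrix'],k1=d['k1'],E=E)
    return d
def px2w(fn,pts,z):
    c=np.load('pics/'+fn+'.npz');K,E,k1=c['K'],c['E'],float(c['k1']);out=[]
    for u,v in pts:
        d=np.array([(u-K[0,2])/K[0,0],(v-K[1,2])/K[1,1]]);x=d.copy()
        for _ in range(20): x=d/(1+k1*(x@x))
        r=E[:3,:3]@np.array([x[0],x[1],1]);o=E[:3,3]
        out.append(o+r*(z-o[2])/r[2])
    return np.array(out)
E
python3 -c "
from h import *
for n in ['scene','side']: 
    grab(n,n+'0'); c=np.load('pics/'+n+'0.npz'); print(c['E'].round(2).tolist(),c['k1'])
print(sensors.sense())"
```

```text
[[-0.06, 0.55, -0.83, 1.31], [1.0, 0.03, -0.04, 0.08], [0.0, -0.83, -0.55, 0.66], [0.0, 0.0, 0.0, 1.0]] -0.05177520808875674
[[0.95, -0.2, 0.25, 0.09], [-0.32, -0.62, 0.72, -0.76], [0.01, -0.76, -0.65, 0.8], [0.0, 0.0, 0.0, 1.0]] -0.120623561233663
{'time_s': 0.1, 'q': array([ 1.07027790e+00,  3.08910655e-01,  1.63504898e+00,  6.67379333e-06,
        1.19968971e+00, -6.97084066e-02]), 'qd': array([-0.00228581, -0.0030865 , -0.00292171,  0.00049283,  0.0018513 ,
        0.000256  ]), 'joint_efforts': array([-1.01298727e-03, -4.16407192e+01, -2.77646488e+01, -1.00528132e-04,
        3.95851312e-03,  1.05265991e-05]), 'eef_pos': array([0.26064369, 0.5671699 , 0.19507141]), 'eef_rot': array([ 8.41904879e-01,  5.39624978e-01, -9.03806336e-04,  4.90543202e-04]), 'force': array([-0.41865935,  0.20828341, -0.2663283 ]), 'ft_torque': array([ 0.04733754, -0.00935598, -0.03072974]), 'grip_width': 1.0025942518602788}
```

View pics/scene0.png

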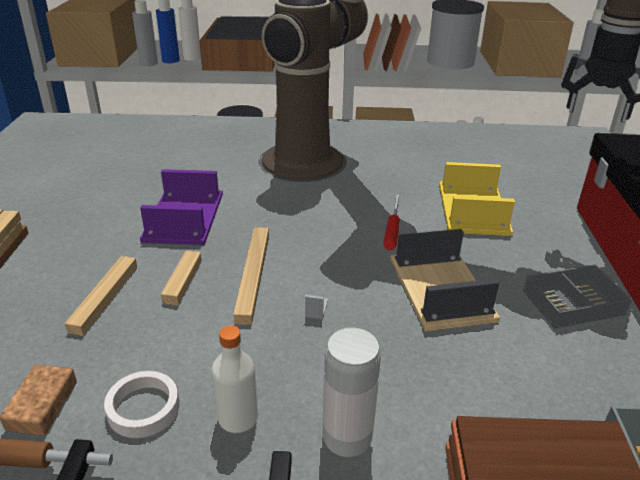

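The scene view shows three battens: left (70,328)–(130,260), short (170,300)–(195,255) and right (244,322)–(262,230). The stand with dark rails and a plywood base is at (445,280). The purple stand (180,205) and yellow stand (475,200) are decoys. Next I'll compare batten lengths and look from the side.

```bash
python3 -c "
from h import *
for n,p in dict(left=[(74,326),(128,258.5)],short=[(170,297),(193,253)],right=[(243.5,317),(261,228.5)]).items():
    w=px2w('scene0',p,.022); d=w[1]-w[0]; print(n,w.round(3).tolist(),np.linalg.norm(d),np.degrees(np.arctan2(d[1],d[0])))
"
```

```text
left [[0.645, -0.321, 0.022], [0.462, -0.291, 0.022]] 0.18567660864963847 170.64893248830765
short [[0.565, -0.187, 0.022], [0.437, -0.176, 0.022]] 0.12796177001782144 175.03247861534624
right [[0.606, -0.056, 0.022], [0.347, -0.06, 0.022]] 0.25921434510102626 -179.22858013283752
```

View pics/side0.png

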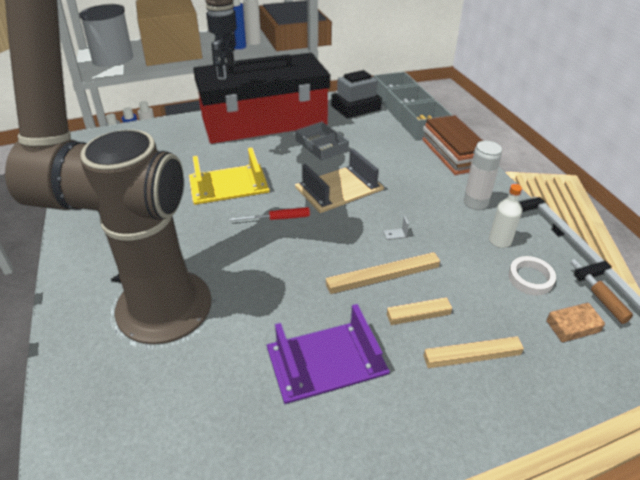

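```bash
python3 -c "
import cv2
i=cv2.imread('pics/scene0.png')[210:340,50:520]; cv2.imwrite('pics/crop0.png',cv2.resize(i,None,fx=1.7,fy=1.7,interpolation=cv2.INTER_CUBIC))"
```

```text
(no output)
```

View pics/crop0.png

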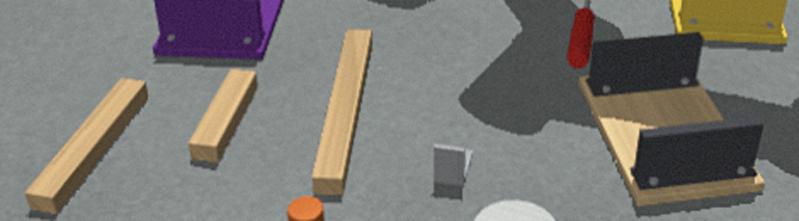

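The right-hand batten, (244,322)–(262,230), measures 259 mm. The left one is 186 mm and the short one 128 mm, so the right one is the longest. The crop confirms that, and shows the stand's dark rails with top edges at about (397,235)–(462,230) and (425,286)–(498,282). I'll work out the stand pose and start by turning the tool.

```bash
python3 -c "
from h import *
w=px2w('scene0',[(397,234.7),(462.4,230),(425.3,286.5),(498.2,281.8)],.07); print(w.round(3).tolist(), w.mean(0))
w=px2w('side0',[(302.5,166),(328,181),(350,151.5),(378,164)],.07); print(w.round(3).tolist(), w.mean(0))
w=px2w('side0',[(326,281),(439,256)],.022); print(w.round(3).tolist(), w.mean(0))
"
```

```text
[[0.425, 0.198, 0.07], [0.402, 0.318, 0.07], [0.57, 0.232, 0.07], [0.552, 0.352, 0.07]] [0.48705062 0.27504783 0.07      ]
[[0.397, 0.309, 0.07], [0.438, 0.225, 0.07], [0.54, 0.339, 0.07], [0.589, 0.259, 0.07]] [0.49107344 0.28285928 0.07      ]
[[0.339, -0.056, 0.022], [0.605, -0.061, 0.022]] [ 0.47224329 -0.05859511  0.022     ]
```

Call:
jog_arm:
  moves:
    - [[0,0,-1.05,0,0,0,1],[0,0,-1.05,0,0,0,1],[0,0,-1.05,0,0,0,1],[0,0,-1.0,0,0,0,1],[0,0,0,-35,14,0,1],[0,0,0,-35,14,0,1],[0,0,0,-35,14,0,1],[0,0,0,-35,14,0,1],[0,0,0,-35,14,0,1],[0,0,0,-35,14,0,1]]

```text
time_s: 0.93
eef_pos: [0.3457, 0.3563, 0.1957]
eef_rot: [0.706, 0.709, -0.0, 0.0]
force: [0.9, 0.9, 0.1]
grip_width: 1.001
```

Call:
jog_arm:
  moves:
    - [[0,0,0,-38,13,-5,1],[0,0,0,-38,13,-5,1],[0,0,0,-38,13,-5,1],[0,0,0,-38,13,-5,1],[0,0,0,-38,13,-5,1],[0,0,0,-38,13,0,1],[0,0,0,-38,13,0,1],[0,0,0,-38,13,0,1],[0,0,0,-38,13,0,1],[0,0,0,-38,13,0,1]]

```text
time_s: 1.77
eef_pos: [0.4771, -0.0232, 0.2209]
eef_rot: [0.706, 0.708, 0.0, -0.0]
force: [1.9, 0.5, -0.4]
grip_width: 1.0
```

Call:
jog_arm:
  moves:
    - [[0,0,0,-19,0,0,1],[0,0,0,0,0,0,1],[0,0,0,0,0,0,1]]

```text
time_s: 2.02
eef_pos: [0.4768, -0.0409, 0.2206]
eef_rot: [0.707, 0.707, -0.0, -0.001]
force: [0.0, -0.6, -0.1]
grip_width: 1.004
```

```bash
python3 -c "
from h import *
grab('wrist','w1');s=sensors.sense();print(s['eef_pos'],s['eef_rot'])"
```

```text
[ 0.47668602 -0.03999091  0.22060612] [ 7.06199912e-01  7.08011959e-01 -1.09639677e-04 -8.59569292e-04]
```

View pics/w1.png

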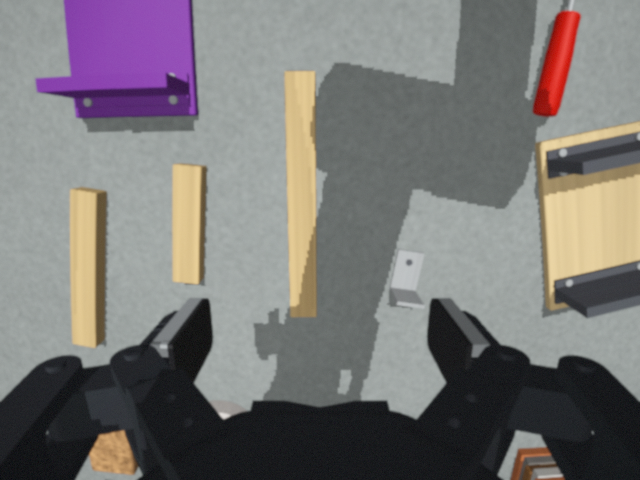

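The wrist view shows the long batten with ends at about (300,71) and (303,317). The finger gap centre is to the right of the batten. The small steel bracket at (408,278) is close to where the right finger will come down.

```bash
python3 -c "
from h import *
w=px2w('w1',[(286,71),(314.5,71),(290,317),(316,317)],.022); print(w.round(4).tolist(), w.mean(0))
d=w[2:].mean(0)-w[:2].mean(0);print(np.linalg.norm(d),np.degrees(np.arctan2(d[1],d[0])))
print(px2w('w1',[(392,304),(423,306),(424,254),(398,251)],.0).round(3).tolist())
"
```

```text
[[0.3398, -0.0743, 0.022], [0.3398, -0.0467, 0.022], [0.5994, -0.0754, 0.022], [0.5993, -0.0457, 0.022]] [ 0.46957193 -0.06052709  0.022     ]
0.25955394459601966 -0.0049426993457857595
[[0.593, 0.045, 0.0], [0.596, 0.083, 0.0], [0.531, 0.079, 0.0], [0.527, 0.048, 0.0]]
```

Call:
jog_arm:
  moves:
    - [[0,0,0,-20,-6,30,1],[0,0,0,0,0,38,1],[0,0,0,0,0,38,1],[0,0,0,0,0,38,1],[0,0,0,0,0,30,1],[0,0,0,0,0,20,1],[0,0,0,0,0,14,1],[0,0,0,0,0,8,1],[0,0,0,0,0,0,1],[0,0,0,0,0,0,1]]

```text
time_s: 2.9
eef_pos: [0.4715, -0.0594, 0.0054]
eef_rot: [0.705, 0.709, 0.0, -0.0]
force: [0.3, -0.4, 0.6]
grip_width: 1.002
```

Call:
jog_arm:
  moves:
    - [[0,0,0,0,0,0,-0.5],[0,0,0,0,0,0,-0.5],[0,0,0,0,0,0,-0.5],[0,0,0,0,0,0,-0.5],[0,0,0,0,0,0,-0.5],[0,0,0,0,0,0,-0.5],[0,0,0,0,0,0,-1],[0,0,0,0,0,0,-1],[0,0,0,0,0,0,-1],[0,0,0,0,0,0,-1]]

```text
time_s: 3.73
eef_pos: [0.4713, -0.0603, 0.0051]
eef_rot: [0.706, 0.708, -0.0, -0.0]
force: [-0.6, -0.2, 0.0]
grip_width: 0.003
```

The gripper shut with nothing in it, so the grasp missed. I'll look before moving anything.

```bash
python3 -c "
from h import *
grab('wrist','w2');grab('side','s2');grab('scene','c2')
a=cv2.imread('pics/w2.png');b=cv2.imread('pics/s2.png')[180:380,240:560];c=cv2.imread('pics/c2.png')[130:350,160:480]
r=lambda i:cv2.resize(i,(400,275),interpolation=cv2.INTER_CUBIC)
cv2.imwrite('pics/m2.png',np.vstack([np.hstack([r(b),r(c)]),np.hstack([r(a),r(a)*0])]))"
```

```text
(no output)
```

View pics/m2.png

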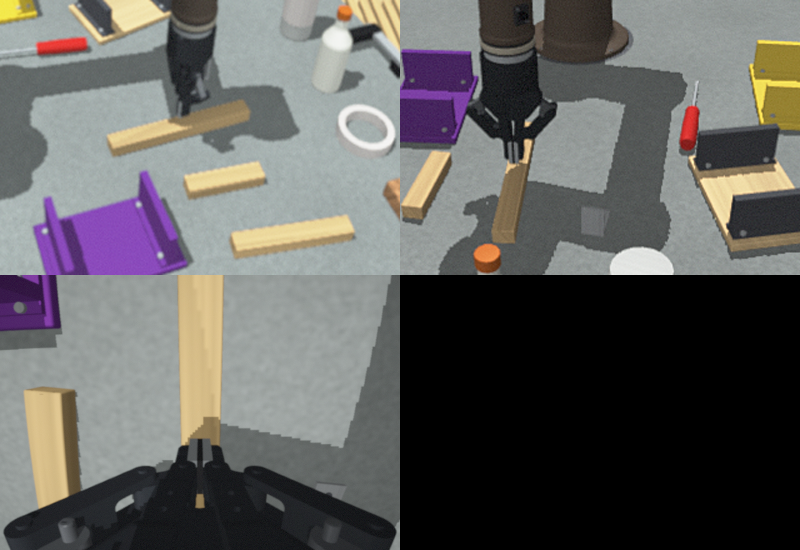

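The fingers are shut just above the batten rather than around it. The tip is at scene (250,260) and side (386,262). I'll triangulate the true tip position against the reported TCP.

```bash
python3 -c "
from h import *
s=sensors.sense();print(s['eef_pos'],s['force'],s['q'].round(4))
for z in (0,.01,.02,.03,.04,.05,.06):print(z,px2w('c2',[(250,260)],z)[0].round(3),px2w('s2',[(386.4,262.2)],z)[0].round(3))
def proj(fn,P):
    c=np.load('pics/'+fn+'.npz');E=np.linalg.inv(c['E']);p=E[:3,:3]@P+E[:3,3];return cv2.projectPoints(p.reshape(1,3),np.zeros(3),np.zeros(3),c['K'],np.array([float(c['k1']),0,0,0]))[0].ravel()
for n in('c2','s2'):print(n,proj(n,s['eef_pos']))
b=cv2.imread('pics/s2.png')[215:295,335:435];c=cv2.imread('pics/c2.png')[200:280,200:300]
r=lambda i:cv2.resize(i,(400,320),interpolation=cv2.INTER_CUBIC)
cv2.imwrite('pics/m3.png',np.hstack([r(b),r(c)]))
"
```

```text
[ 0.47135558 -0.06030904  0.0051146 ] [-0.24620757 -0.40506811  0.08185172] [-0.2189  0.3119  2.0959 -0.      0.7339 -1.7935]
0 [ 0.423 -0.072  0.   ] [ 0.495 -0.023  0.   ]
0.01 [ 0.436 -0.07   0.01 ] [ 0.49  -0.032  0.01 ]
0.02 [ 0.45  -0.067  0.02 ] [ 0.485 -0.041  0.02 ]
0.03 [ 0.463 -0.065  0.03 ] [ 0.48 -0.05  0.03]
0.04 [ 0.477 -0.063  0.04 ] [ 0.475 -0.059  0.04 ]
0.05 [ 0.49 -0.06  0.05] [ 0.47  -0.069  0.05 ]
0.06 [ 0.503 -0.058  0.06 ] [ 0.465 -0.078  0.06 ]
c2 [252.64464387 273.86784909]
s2 [383.59172643 274.24791135]
```

View pics/m3.png

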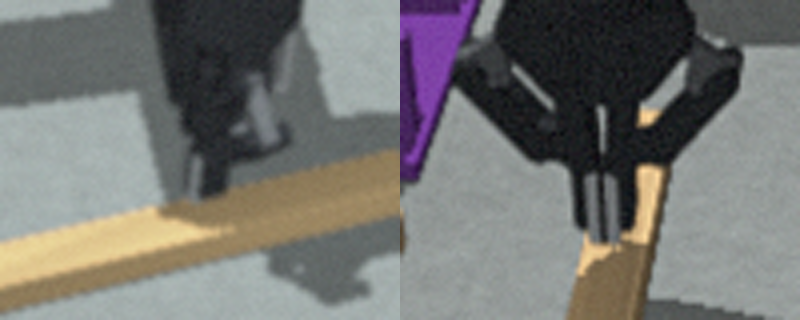

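```bash
python3 -c "
from h import *
g=cv2.imread('pics/w2.png').astype(int)
for row in (10,60,120,165):
    m=np.where(g[row,250:400,2]-g[row,250:400,0]>35)[0]+250
    print(row,m.min(),m.max(), px2w('w2',[(m.min(),row),(m.max()+1,row)],.022).round(4).tolist(), px2w('w2',[(m.min(),row),(m.max()+1,row)],-.008)[:,1].round(4))
for n in ('w1','w2'):print(np.load('pics/'+n+'.npz')['E'].round(4).tolist())
g=cv2.imread('pics/w1.png').astype(int)
for row in (90,130,200):
    m=np.where(g[row,250:345,2]-g[row,250:345,0]>35)[0]+250
    print(row,m.min(),m.max(), px2w('w1',[(m.min(),row),(m.max()+1,row)],.022).round(4).tolist())
"
```

```text
10 284 357 [[0.3507, -0.0759, 0.022], [0.3506, -0.0461, 0.022]] [-0.0786 -0.0433]
60 285 356 [[0.3699, -0.0758, 0.022], [0.3697, -0.0461, 0.022]] [-0.0784 -0.0433]
120 286 355 [[0.3938, -0.0757, 0.022], [0.3937, -0.0459, 0.022]] [-0.0784 -0.0431]
165 287 354 [[0.4127, -0.0756, 0.022], [0.4125, -0.0459, 0.022]] [-0.0782 -0.043 ]
[[-0.0008, 0.9652, 0.2616, 0.4095], [1.0, 0.0008, 0.0003, -0.0418], [0.0001, 0.2616, -0.9652, 0.3993], [0.0, 0.0, 0.0, 1.0]]
[[-0.0037, 0.9648, 0.2629, 0.4038], [1.0, 0.0038, 0.0002, -0.0613], [-0.0008, 0.2629, -0.9648, 0.1837], [0.0, 0.0, 0.0, 1.0]]
90 285 315 [[0.3573, -0.0756, 0.022], [0.3573, -0.0453, 0.022]]
130 286 314 [[0.3952, -0.0753, 0.022], [0.3952, -0.0464, 0.022]]
200 287 315 [[0.4655, -0.0757, 0.022], [0.4655, -0.0455, 0.022]]
```

The wrist camera pose agrees with the reported TCP: the batten is 29.8 mm wide in both wrist views. But the real fingertips triangulate about 30–35 mm behind the reported TCP, so this tool is shorter than described. I'll open, go lower in steps while watching force, and close again.

Call:
jog_arm:
  moves:
    - [[0,0,0,0,0,0,1],[0,0,0,0,0,0,1],[0,0,0,0,0,0,1],[0,0,0,0,0,0,1],[0,0,0,0,0,0,1],[0,0,0,0,0,0,1],[0,0,0,0,0,8,1],[0,0,0,0,0,8,1],[0,0,0,0,0,6,1],[0,0,0,0,0,0,1]]

```text
time_s: 4.72
eef_pos: [0.4695, -0.0599, -0.0187]
eef_rot: [0.706, 0.708, -0.001, -0.002]
force: [-0.9, 0.0, -0.8]
grip_width: 0.999
```

```bash
python3 -c "
from h import *
s=sensors.sense();print(s['eef_pos'],s['force'],s['grip_width'])
grab('side','s4');grab('scene','c4')
b=cv2.imread('pics/s4.png')[215:315,325:450];c=cv2.imread('pics/c4.png')[200:300,190:315]
r=lambda i:cv2.resize(i,(400,320),interpolation=cv2.INTER_CUBIC)
cv2.imwrite('pics/m4.png',np.hstack([r(b),r(c)]))
"
```

```text
[ 0.46950983 -0.05990579 -0.01870351] [-0.90598171  0.02305979 -0.79826535] 0.999081841241392
```

View pics/m4.png

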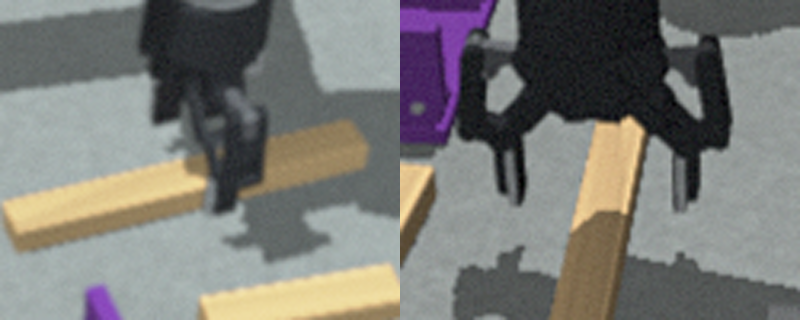

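The tips are clearly above table level with the TCP at −0.019, so the tool is about 33 mm short. I'll go down another 14 mm and close.

Call:
jog_arm:
  moves:
    - [[0,0,0,0,1,7,1],[0,0,0,0,0,7,1],[0,0,0,0,0,0,1],[0,0,0,0,0,0,-1],[0,0,0,0,0,0,-1],[0,0,0,0,0,0,-1],[0,0,0,0,0,0,-1],[0,0,0,0,0,0,-1],[0,0,0,0,0,0,-1],[0,0,0,0,0,0,-1]]

```text
time_s: 5.65
eef_pos: [0.4732, -0.0605, -0.0303]
eef_rot: [0.706, 0.708, 0.0, 0.001]
force: [-0.2, 0.6, 2.1]
grip_width: 0.337
```

Gripped at about 28.6 mm opening. Lifting now.

Call:
jog_arm:
  moves:
    - [[0,0,0,0,0,-5,-1],[0,0,0,0,0,-12,-1],[0,0,0,0,0,-18,-1],[0,0,0,0,0,-25,-1],[0,0,0,0,0,-25,-1],[0,0,0,0,0,-25,-1],[0,0,0,0,0,-25,-1],[0,0,0,0,0,-20,-1],[0,0,0,0,0,-10,-1],[0,0,0,0,0,0,-1]]

```text
time_s: 6.48
eef_pos: [0.4744, -0.0607, 0.1367]
eef_rot: [0.706, 0.708, 0.001, 0.002]
force: [1.0, 0.3, -0.7]
grip_width: 0.334
```

Call:
jog_arm:
  moves:
    - [[0,0,0,20,1.5,0,-1],[0,0,0,35,1.5,0,-1],[0,0,0,38,1.5,0,-1],[0,0,0,38,1.5,0,-1],[0,0,0,38,1.5,0,-1],[0,0,0,38,1.5,0,-1],[0,0,0,38,1.5,0,-1],[0,0,0,38,1.5,0,-1],[0,0,0,35,1.5,0,-1],[0,0,0,22,1.5,0,-1]]

```text
time_s: 7.32
eef_pos: [0.4844, 0.2826, 0.132]
eef_rot: [0.705, 0.709, -0.001, -0.001]
force: [-0.1, -0.3, -1.2]
grip_width: 0.334
```

Call:
jog_arm:
  moves:
    - [[0,0,-0.5,0,0,0,-1],[0,0,-0.5,0,0,0,-1],[0,0,-0.5,0,0,0,-1],[0,0,-0.5,0,0,0,-1],[0,0,0,0,0,0,-1],[0,0,0,0,0,0,-1],[0,0,0,0,0,0,-1]]

```text
time_s: 7.9
eef_pos: [0.4853, 0.2793, 0.1329]
eef_rot: [0.628, 0.778, -0.001, -0.0]
force: [-0.3, 1.0, 0.0]
grip_width: 0.334
```

```bash
python3 -c "
from h import *
s=sensors.sense();print(s['eef_pos'],s['eef_rot'],s['force'],s['grip_width'])
grab('side','s5');grab('scene','c5');grab('wrist','w5')
b=cv2.imread('pics/s5.png')[100:220,250:410];c=cv2.imread('pics/c5.png')[190:340,360:560];w=cv2.imread('pics/w5.png')
r=lambda i:cv2.resize(i,(400,300),interpolation=cv2.INTER_CUBIC)
cv2.imwrite('pics/m5.png',np.vstack([np.hstack([r(b),r(c)]),np.hstack([r(w),r(w[180:360,200:440])])]))
"
```

```text
[0.48533226 0.27929603 0.13293401] [ 6.28315564e-01  7.77957831e-01 -9.77488907e-04 -4.57896817e-04] [-0.33958932  0.98078315  0.01205076] 0.3342314470336175
```

View pics/m5.png

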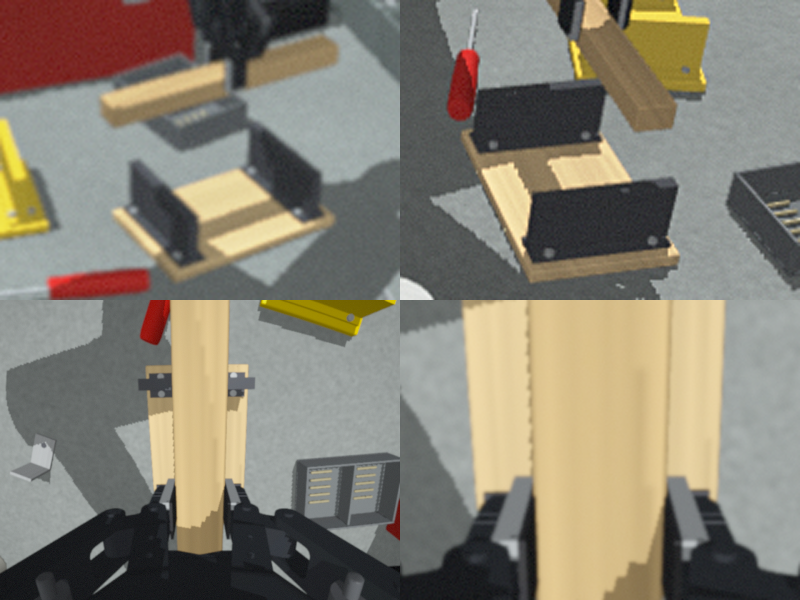

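The batten hangs straight above the stand, roughly aligned with it. In wrist pixels the far rail spans (221,134)–(406,131) and the batten is about centred on it. I'll refine the stand pose by fitting rail silhouettes in the two first pictures.

```bash
cat > fit.py <<'E'
from h import *
from scipy.optimize import differential_evolution
def proj(fn,P):
    c=np.load('pics/'+fn+'.npz');E=np.linalg.inv(c['E']);p=P@E[:3,:3].T+E[:3,3]
    return cv2.projectPoints(p,np.zeros(3),np.zeros(3),c['K'],np.array([float(c['k1']),0,0,0]))[0].reshape(-1,2)
S=8
def sil(fn,pz,shape):
    x,y,a=pz;m=np.zeros(shape,np.uint8);c,s=np.cos(a),np.sin(a)
    for rx in(-.075,.075):
        P=np.array([[rx+i,j,k] for i in(-.006,.006) for j in(-.06,.06) for k in(.014,.07)])
        W=np.c_[x+c*P[:,0]-s*P[:,1],y+s*P[:,0]+c*P[:,1],P[:,2]]
        h=cv2.convexHull(proj(fn,W).astype(np.float32))
        cv2.fillConvexPoly(m,np.round(h*S).astype(np.int32),255,shift=3,lineType=cv2.LINE_AA)
    return m/255.
im={}
for fn,(u0,u1,v0,v1) in dict(scene0=(385,505,220,330),side0=(295,390,140,212)).items():
    g=cv2.imread('pics/'+fn+'.png').max(2);m=(g<78).astype(float);R0=np.zeros_like(m);R0[v0:v1,u0:u1]=1;im[fn]=(m*R0,R0)
def cost(p,fns=('scene0','side0')): return sum(np.abs(sil(f,p,im[f][0].shape)*im[f][1]-im[f][0]).sum() for f in fns)
b=[(.46,.52),(.25,.31),(.1,.35)]
for fns in(('scene0','side0'),('scene0',),('side0',)):
    r=differential_evolution(lambda p:cost(p,fns),b,maxiter=25,popsize=8,seed=1);print(fns,r.x.round(4),np.degrees(r.x[2]).round(1),r.fun,sum(im[f][0].sum() for f in fns))
# held batten in wrist view: edges, and far-end
g=cv2.imread('pics/w5.png').astype(int)
print(px2w('w5',[(220.8,134.4),(406.4,131)],.07).round(4).tolist())
E
python3 fit.py
```

```text
('scene0', 'side0') [0.4952 0.2757 0.2299] 13.2 1733.0235294117647 5910.0
('scene0',) [0.4969 0.2753 0.2265] 13.0 970.9803921568628 4745.0
('side0',) [0.4864 0.2695 0.1726] 9.9 504.678431372549 1165.0
[[0.4268, 0.2009, 0.07], [0.3996, 0.3173, 0.07]]
```

Stand estimate: (0.491, 0.276) at 13.2°. Contact is expected near TCP z = 0.040. I'll correct and go down.

Call:
jog_arm:
  moves:
    - [[0,0,-0.18,-4.5,6,5,-1],[0,0,0,0,0,15,-1],[0,0,0,0,0,20,-1],[0,0,0,0,0,18,-1],[0,0,0,0,0,12,-1],[0,0,0,0,0,8,-1],[0,0,0,0,0,4,-1],[0,0,0,0,0,0,-1],[0,0,0,0,0,0,-1]]

```text
time_s: 8.8
eef_pos: [0.4935, 0.2769, 0.0527]
eef_rot: [0.62, 0.784, 0.0, 0.0]
force: [1.1, -0.4, -1.3]
grip_width: 0.337
```

```bash
python3 -c "
from h import *
s=sensors.sense();print(s['eef_pos'],s['eef_rot'],s['force'],s['grip_width'])
grab('side','s6');grab('scene','c6');grab('wrist','w6')
b=cv2.imread('pics/s6.png')[120:220,265:398];c=cv2.imread('pics/c6.png')[190:340,360:560];w=cv2.imread('pics/w6.png')
r=lambda i:cv2.resize(i,(400,300),interpolation=cv2.INTER_CUBIC)
cv2.imwrite('pics/m6.png',np.vstack([np.hstack([r(b),r(c)]),np.hstack([r(w),r(w[0:240,160:480])])]))
"
```

```text
[0.49348717 0.27689846 0.05270221] [6.20492851e-01 7.84211948e-01 4.38887176e-04 2.24555425e-04] [ 1.11221919 -0.37416824 -1.31877245] 0.33657522985870314
```

View pics/m6.png

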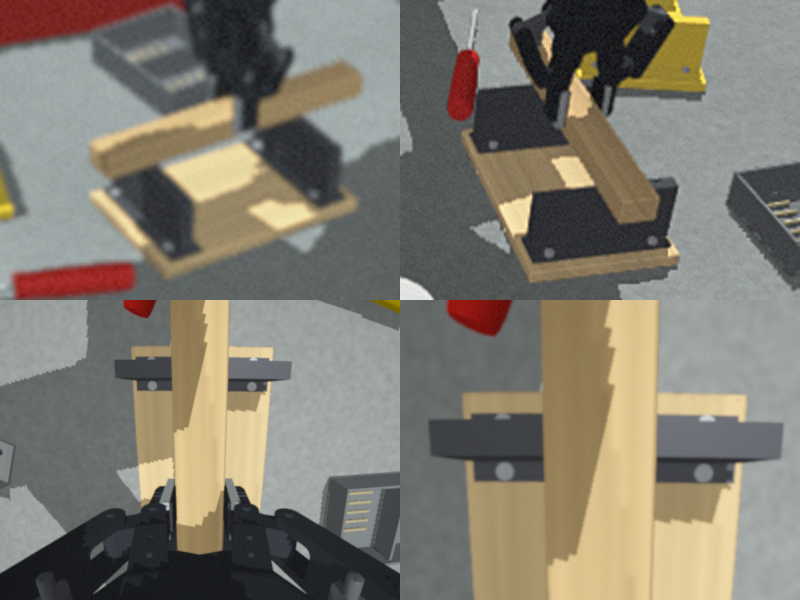

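The wrist view shows the rail square to the batten and centred on it. I'll lower the last ~12 mm slowly.

Call:
jog_arm:
  moves:
    - [[0,0,0,0,0,3,-1],[0,0,0,0,0,3,-1],[0,0,0,0,0,2,-1],[0,0,0,0,0,1,-1],[0,0,0,0,0,0,-1],[0,0,0,0,0,0,-1]]

```text
time_s: 9.45
eef_pos: [0.4928, 0.2766, 0.043]
eef_rot: [0.62, 0.784, -0.0, -0.0]
force: [0.1, -0.3, -1.2]
grip_width: 0.337
```

Call:
jog_arm:
  moves:
    - [[0,0,0,0,0,1,-1],[0,0,0,0,0,1,-1],[0,0,0,0,0,0,-1],[0,0,0,0,0,0,-1]]

```text
time_s: 9.78
eef_pos: [0.4929, 0.2766, 0.0411]
eef_rot: [0.62, 0.784, -0.0, -0.0]
force: [0.7, 0.6, -0.6]
grip_width: 0.333
```

Call:
jog_arm:
  moves:
    - [[0,0,0,0,0,1,-1],[0,0,0,0,0,1,-1],[0,0,0,0,0,0,-1],[0,0,0,0,0,0,-1]]

```text
time_s: 10.12
eef_pos: [0.4931, 0.2767, 0.0397]
eef_rot: [0.62, 0.784, 0.0, 0.0]
force: [-1.9, -0.9, 4.5]
grip_width: 0.337
```

Call:
jog_arm:
  moves:
    - [[0,0,0,0,0,1,-1],[0,0,0,0,0,0,-1],[0,0,0,0,0,0,-1]]

```text
time_s: 10.37
eef_pos: [0.4931, 0.2767, 0.0397]
eef_rot: [0.62, 0.784, -0.0, 0.0]
force: [-3.7, -1.5, 8.4]
grip_width: 0.335
```

It is in contact: 8 N upward with z stalled at 0.0397. Opening and retreating.

Call:
jog_arm:
  moves:
    - [[0,0,0,0,0,0,0.2],[0,0,0,0,0,0,0.2],[0,0,0,0,0,0,0.6],[0,0,0,0,0,0,0.6],[0,0,0,0,0,0,0.6],[0,0,0,0,0,-5,0.6],[0,0,0,0,0,-15,0.6],[0,0,0,0,0,-30,0.6],[0,0,0,0,0,-38,0.6],[0,0,0,0,0,-38,0.6]]

```text
time_s: 11.2
eef_pos: [0.4918, 0.2761, 0.1646]
eef_rot: [0.621, 0.784, -0.001, -0.001]
force: [0.9, 0.1, 0.7]
grip_width: 0.8
```

Call:
jog_arm:
  moves:
    - [[0,0,0,0,0,-30,0.6],[0,0,0,0,0,0,0.6],[0,0,0,0,0,0,0.6],[0,0,0,0,0,0,0.6]]

```text
time_s: 11.53
eef_pos: [0.4924, 0.2764, 0.1939]
eef_rot: [0.62, 0.784, -0.0, -0.0]
force: [0.2, -0.3, 0.2]
grip_width: 0.802
```

```bash
python3 -c "
from h import *
s=sensors.sense();print(s['eef_pos'],s['force'],s['grip_width'])
grab('side','s7');grab('scene','c7');grab('wrist','w7')
b=cv2.imread('pics/s7.png')[120:220,265:398];c=cv2.imread('pics/c7.png');w=cv2.imread('pics/w7.png')
r=lambda i:cv2.resize(i,(400,300),interpolation=cv2.INTER_CUBIC)
cv2.imwrite('pics/m7.png',np.vstack([np.hstack([r(b),r(c[190:340,360:560])]),np.hstack([r(w),r(c)])]))
"
```

```text
[0.49240944 0.2763833  0.19385789] [ 0.15682364 -0.30718821  0.17982123] 0.8021530216680056
```

View pics/m7.png

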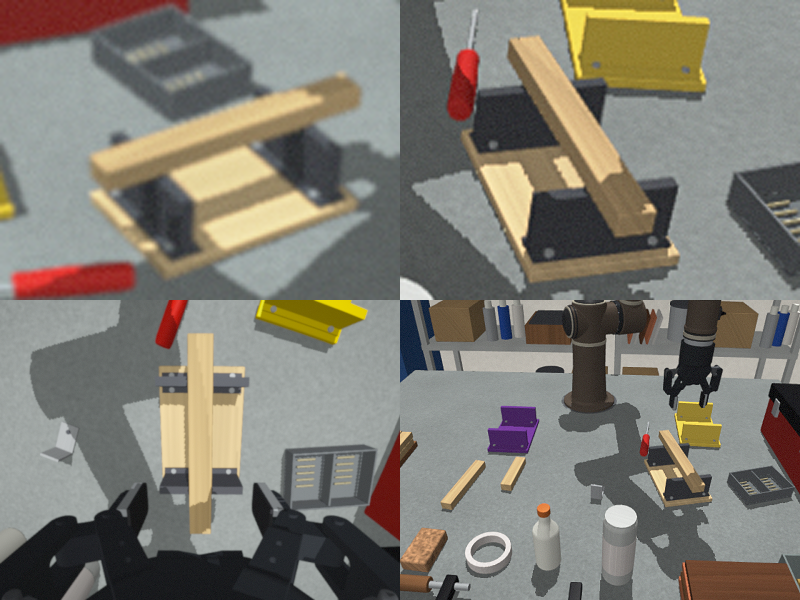

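The batten rests across both rails, with ends at about (200,333) and (200,533) in the composite. The other two battens are unmoved. I'll do one numeric check and hand in.

```bash
python3 -c "
from h import *
k=lambda p:[(u*1.6,(v-300)*1.6) for u,v in p]
b=px2w('w7',k([(200,333),(201,532)]),.092);r=px2w('w7',k([(159,382),(249,382),(160,481),(242,483)]),.07)
print(b.round(3).tolist(),b.mean(0).round(3),r.round(3).tolist(),r.mean(0).round(3))
ax=(r[2:].mean(0)-r[:2].mean(0))[:2];a=np.arctan2(ax[1],ax[0]);d=(b.mean(0)-r.mean(0))[:2]
print('rail gap',np.linalg.norm(ax),'stand-frame',d@[np.cos(a),np.sin(a)],d@[-np.sin(a),np.cos(a)],np.degrees(a),np.degrees(np.arctan2(*(b[1]-b[0])[1::-1])))
workorder.finish_job()"
```

```text
[[0.364, 0.245, 0.092], [0.613, 0.306, 0.092]] [0.488 0.276 0.092] [[0.427, 0.207, 0.07], [0.401, 0.318, 0.07], [0.56, 0.233, 0.07], [0.536, 0.348, 0.07]] [0.481 0.276 0.07 ]
rail gap 0.136874064771523 stand-frame 0.007102736545348901 -0.0023989299663573554 11.792889480741147 13.62632129776183
the job is handed in; nothing more can be done
```

The 260 mm batten is lying flat across the two dark steel rails of the finishing stand, and the job is handed in at about 11.6 s of robot time. No verdict was reported.

**Set-down:** I lowered it until it touched (about 8 N, no further travel), then opened the fingers and backed away. The gripper now touches nothing.

**Position:** by the last wrist picture its centre is about 7 mm off midway between the rails and 2 mm off half-way along them. It is within about 2° of square. All are inside the limits.

**Level and other battens:** it looks level on both rails in the pictures, though I did not measure the tilt. The other two battens look unmoved in the last scene picture; I did not measure them.

**What disagreed:**
- **Finger length:** the first grasp closed on air above the batten. The cameras put the real fingertips about 33 mm behind the stated TCP, although the wrist camera agreed with the reported pose. I grasped again about 35 mm lower and it held.
- **Stand position:** the estimates differed by about 10 mm in x, and the last check read the rails 137 mm apart instead of 150 mm. The 7 mm offset is therefore uncertain by several millimetres.

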